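# Load and lock the embossing die case

### The arm

A 6-joint arm with a two-finger parallel gripper is mounted at the origin on the work surface. World frame = base frame: x ahead of the robot, y to its left, z up, the work surface at z = 0. Lengths are in mm, angles in rad, forces in N, time in s.
With the tool pointing down it reaches from about 250 to 725 mm from the base axis. Payload 4 kg.
Tool frame: the origin (TCP) lies at the very end of the fingers, on their centre line; the grasp point (between the pads) lies 19 mm behind it (bot.tcp_to_grasp is the distance from the TCP to the grasp point, in mm); z points along the fingers, y is the line along which they close (so a half turn about z gives the same grasp; the last joint's range is limited). The gripper opens to 85 mm and grips with 20 to 120 N. Pads are 22 mm wide; open, the fingers measure 114 mm over their backs; the gripper's body (76 mm by 85 mm) begins 54 mm behind the grasp point. The pads swing forward as they close: fully open they stand 13 mm farther back than shut.
Start: joints at [-1.275, 0.241, 0.005, 1.335, 0, 1.571], TCP at [145.751, -478.285, 231.306] pointing down, gripper open.
Joint ranges: [-2.72, 2.72], [-1.05, 1.87], [-1.09, 1.28], [-1.99, 2.15], [-1.42, 1.44], [-3.14, 3.14]. Speed limits (rad/s): [2.79, 2.79, 3.14, 3.14, 3.14, 3.14].

### API

Orientations are given as a rotation vector (axis times angle).
In Python, from bench import bot gives the robot as it stands. The module is installed in compiled form; this text tells all that it offers. Calls block until the motion is done:
- bot.move_pose(position, orientation): joint-space move of the TCP to a pose.
- bot.line_to(position, ori=None, speed=150): straight line of the TCP; ori=None keeps the orientation; speed is the mean speed in mm/s.
- bot.move_joints(angles): joint-space move.
- bot.move_gripper(opening, f_grip=None): finger opening in mm; f_grip is the grip in N (None keeps the last); returns when the fingers have stopped.
- bot.dwell(seconds).
- bot.solve_ik(position, orientation): joint angles nearest the present ones, or None.
- bot.capture(name): name is "side" or "top" or "wrist"; returns a dict with "frame" (384x512x3 uint8, red, green, blue), "mtx" (3x3 intrinsics, pixels), "pose" (4x4, takes a point from camera to world coordinates). Camera axes: x right, y down, z forward; pixel columns grow to the right and rows downward; lengths in mm; the calibration is good to about 2 mm. The wrist camera is an equidistant fisheye: a pixel r from the principal point sees the ray r / f radians off the axis. A picture is of the moment at which its call begins. There is no depth.
A pose or a line that the arm cannot do raises bot.IKError and nothing moves.
- bot.finish_job(): hands the job in; it is judged then, once.
Readings, each from a call of its own:
- bot.read_clock(): time.
- bot.read_joint_positions(): joint angles.
- bot.read_qvel(): joint speeds.
- bot.read_tau(): joint torques, N m.
- bot.read_eef_pos(): TCP position.
- bot.read_tool_rot(): TCP orientation.
- bot.read_wrist_force(): force on the tool from outside, world axes, zero at the start.
- bot.read_torque(): the same for the moment, N m.
- bot.read_width(): finger opening in mm.
- bot.read_grip_force(): force on a finger pad.
Only numpy, scipy, OpenCV 4.12 (cv2) and the standard library are available. Lean on these libraries where they do the work, as an engineer would, in place of code of your own. Each camera call takes 0.05 s, during which the arm holds its last target. There are 200 camera calls.

### The job

Get the embossing die ready for the press: swing the latch lever clear, open the lid fully upright, and put every wooden blank lying on the bench flat into a die cavity of its own shape, fully down. Then shut the lid all the way and swing the latch lever fully back over it, leaving the spray can, shell, jar and wood block standing where they are.

Things in the scene. Friction and masses are not known exactly. Their poses are not given: they have to be found in the camera images.
- die: die case, fixed to the table: low blue-rimmed steel tray 330 (x) x 230 (y) mm, rim 30 mm above the table, holding six die plates centred at x = -97, 0 or 97, y = +-48.5 mm of this frame. Origin at the centre of its underside on the table, z up. The lid hinges along its +y side; the latch post is on its -y side at x = -60, y = -137 mm.
- lid (a joint): angle of the aluminium hood lid (330 x 230 mm, top 59 mm above the table when shut, 28 mm deep with skirts; 0.5 kg). 0 = shut, grows as the -y edge rises, 1.57 = upright, stop at 1.9. Axis along die x. Stiff hinge (0.75 N m friction): stays where it is left; about 7 N at the knob to raise it, 4 N to lower it from upright.
- lid_hinge (a point): point on the lid's hinge axis: die frame x = 0, y = +115 mm, 31 mm above the table. Its axes turn with the lid; they equal the die's when shut.
- lid_knob (a point): centre of the red barrel knob on the lid, 22 mm diameter, 32 mm long, axis along die x, on a 12 mm stem. Shut: die x = +45, y = -80 mm, 89 mm above the table, 30 mm above the lid's top. From the hinge point: x = +45, y = -195, z = +58 mm in the lid's axes. Pinched on its flat ends (fingers closing along die x) it can turn between the fingers as the lid swings.
- latch (a joint): angle of the flat steel latch lever about a vertical post at die x = -60, y = -137 mm. 0 = points along die +y, over the lid's edge, holding it shut; grows as it swings anticlockwise (from above) towards die -x, stop at 1.9. Clear of the lid from about 1.4. 18 mm wide, 65 to 73 mm above the table; friction 0.08 N m, stays where it is left.
- latch_knob (a point): middle height of the yellow upright knob near the end of the latch lever, 18 mm diameter, 35 mm tall (73 to 108 mm above the table; this point is 96 mm above it), 60 mm from the pivot axis.
- disc_a: pale wooden round blank, 62 mm diameter, 24 mm thick, about 60 g; lies flat on the table at the start. Origin at the centre of the piece (12 mm above its underside), z along its axis. Fits any round cavity. May be absent (None from the start).
- disc_b: pale wooden round blank, 62 mm diameter, 24 mm thick, about 60 g; lies flat on the table at the start. Origin at the centre of the piece (12 mm above its underside), z along its axis. Fits any round cavity. May be absent (None from the start).
- disc_c: pale wooden round blank, 62 mm diameter, 24 mm thick, about 60 g; lies flat on the table at the start. Origin at the centre of the piece (12 mm above its underside), z along its axis. Fits any round cavity. May be absent (None from the start).
- slab_a: dark wooden square blank, 60 x 60 mm, 24 mm thick, about 60 g; lies flat on the table at the start. Origin at the centre of the piece (12 mm above its underside), x and y along its sides. Fits any square cavity. May be absent (None from the start).
- slab_b: dark wooden square blank, 60 x 60 mm, 24 mm thick, about 60 g; lies flat on the table at the start. Origin at the centre of the piece (12 mm above its underside), x and y along its sides. Fits any square cavity. May be absent (None from the start).
- slab_c: dark wooden square blank, 60 x 60 mm, 24 mm thick, about 60 g; lies flat on the table at the start. Origin at the centre of the piece (12 mm above its underside), x and y along its sides. Fits any square cavity. May be absent (None from the start).
- insert_round_a: grey die plate in the die case, 94 x 94 x 16 mm, with one blind round cavity 65 mm across and 8 mm deep in mid-top. Fixed, but its place among the six varies. Origin at the centre of its underside, 14 mm above the table; top face 30 mm, cavity floor 22 mm above the table; sides parallel to the case's. A seated blank stands 16 mm proud of the plate, its centre 20 mm above this origin.
- insert_round_b: grey die plate in the die case, 94 x 94 x 16 mm, with one blind round cavity 65 mm across and 8 mm deep in mid-top. Fixed, but its place among the six varies. Origin at the centre of its underside, 14 mm above the table; top face 30 mm, cavity floor 22 mm above the table; sides parallel to the case's. A seated blank stands 16 mm proud of the plate, its centre 20 mm above this origin.
- insert_round_c: grey die plate in the die case, 94 x 94 x 16 mm, with one blind round cavity 65 mm across and 8 mm deep in mid-top. Fixed, but its place among the six varies. Origin at the centre of its underside, 14 mm above the table; top face 30 mm, cavity floor 22 mm above the table; sides parallel to the case's. A seated blank stands 16 mm proud of the plate, its centre 20 mm above this origin.
- insert_square_a: brass die plate in the die case, 94 x 94 x 16 mm, with one blind square cavity 63 x 63 mm and 8 mm deep in mid-top. Fixed, but its place among the six varies. Origin at the centre of its underside, 14 mm above the table; top face 30 mm, cavity floor 22 mm above the table; sides parallel to the case's. A seated blank stands 16 mm proud of the plate, its centre 20 mm above this origin.
- insert_square_b: brass die plate in the die case, 94 x 94 x 16 mm, with one blind square cavity 63 x 63 mm and 8 mm deep in mid-top. Fixed, but its place among the six varies. Origin at the centre of its underside, 14 mm above the table; top face 30 mm, cavity floor 22 mm above the table; sides parallel to the case's. A seated blank stands 16 mm proud of the plate, its centre 20 mm above this origin.
- insert_square_c: brass die plate in the die case, 94 x 94 x 16 mm, with one blind square cavity 63 x 63 mm and 8 mm deep in mid-top. Fixed, but its place among the six varies. Origin at the centre of its underside, 14 mm above the table; top face 30 mm, cavity floor 22 mm above the table; sides parallel to the case's. A seated blank stands 16 mm proud of the plate, its centre 20 mm above this origin.
- spray_can: bystander: upright blue spray can, 52 mm diameter, 150 mm tall, left of the die case; origin under its centre.
- shell: bystander: white sea shell, 64 mm across, 60 mm tall, beyond the blanks; origin under its centre.
- jar: bystander: amber jar with white cap, 66 mm diameter, 90 mm tall, left of the die case; origin under its centre.
- oak_block: bystander: pale wood block 60 x 90 x 45 mm, beyond the blanks; origin under its centre.
Not all that is in view belongs to the job. What is shaped like the slab_b but blue or red is not meant.

How it is judged (in metres and radians):
On the way, in this order (a step that is already met when the one before it is completed fails the run):
1. the latch lever is swung clear of the lid while the lid is still shut (value of joint latch above 1.4 rad and value of joint lid below 0.08 rad), for 0.2 s.
2. the lid is opened to about upright (value of joint lid above 1.4 rad), for 0.2 s.
3. with the lid open, every blank present is seated in a cavity of its shape (value of joint lid above 1 rad and ((horizontal distance between disc_a and insert_round_a below 0.004 m and z of disc_a in the frame of insert_round_a between 0.017 and 0.023 m and angle between the z axis of disc_a and the z axis of insert_round_a, either way round below 0.08 rad) or (horizontal distance between disc_a and insert_round_b below 0.004 m and z of disc_a in the frame of insert_round_b between 0.017 and 0.023 m and angle between the z axis of disc_a and the z axis of insert_round_b, either way round below 0.08 rad) or (horizontal distance between disc_a and insert_round_c below 0.004 m and z of disc_a in the frame of insert_round_c between 0.017 and 0.023 m and angle between the z axis of disc_a and the z axis of insert_round_c, either way round below 0.08 rad)) and ((horizontal distance between disc_b and insert_round_a below 0.004 m and z of disc_b in the frame of insert_round_a between 0.017 and 0.023 m and angle between the z axis of disc_b and the z axis of insert_round_a, either way round below 0.08 rad) or (horizontal distance between disc_b and insert_round_b below 0.004 m and z of disc_b in the frame of insert_round_b between 0.017 and 0.023 m and angle between the z axis of disc_b and the z axis of insert_round_b, either way round below 0.08 rad) or (horizontal distance between disc_b and insert_round_c below 0.004 m and z of disc_b in the frame of insert_round_c between 0.017 and 0.023 m and angle between the z axis of disc_b and the z axis of insert_round_c, either way round below 0.08 rad)) and ((horizontal distance between disc_c and insert_round_a below 0.004 m and z of disc_c in the frame of insert_round_a between 0.017 and 0.023 m and angle between the z axis of disc_c and the z axis of insert_round_a, either way round below 0.08 rad) or (horizontal distance between disc_c and insert_round_b below 0.004 m and z of disc_c in the frame of insert_round_b between 0.017 and 0.023 m and angle between the z axis of disc_c and the z axis of insert_round_b, either way round below 0.08 rad) or (horizontal distance between disc_c and insert_round_c below 0.004 m and z of disc_c in the frame of insert_round_c between 0.017 and 0.023 m and angle between the z axis of disc_c and the z axis of insert_round_c, either way round below 0.08 rad)) and ((horizontal distance between slab_a and insert_square_a below 0.004 m and z of slab_a in the frame of insert_square_a between 0.017 and 0.023 m and angle between the z axis of slab_a and the z axis of insert_square_a, either way round below 0.08 rad) or (horizontal distance between slab_a and insert_square_b below 0.004 m and z of slab_a in the frame of insert_square_b between 0.017 and 0.023 m and angle between the z axis of slab_a and the z axis of insert_square_b, either way round below 0.08 rad) or (horizontal distance between slab_a and insert_square_c below 0.004 m and z of slab_a in the frame of insert_square_c between 0.017 and 0.023 m and angle between the z axis of slab_a and the z axis of insert_square_c, either way round below 0.08 rad)) and ((horizontal distance between slab_b and insert_square_a below 0.004 m and z of slab_b in the frame of insert_square_a between 0.017 and 0.023 m and angle between the z axis of slab_b and the z axis of insert_square_a, either way round below 0.08 rad) or (horizontal distance between slab_b and insert_square_b below 0.004 m and z of slab_b in the frame of insert_square_b between 0.017 and 0.023 m and angle between the z axis of slab_b and the z axis of insert_square_b, either way round below 0.08 rad) or (horizontal distance between slab_b and insert_square_c below 0.004 m and z of slab_b in the frame of insert_square_c between 0.017 and 0.023 m and angle between the z axis of slab_b and the z axis of insert_square_c, either way round below 0.08 rad)) and ((horizontal distance between slab_c and insert_square_a below 0.004 m and z of slab_c in the frame of insert_square_a between 0.017 and 0.023 m and angle between the z axis of slab_c and the z axis of insert_square_a, either way round below 0.08 rad) or (horizontal distance between slab_c and insert_square_b below 0.004 m and z of slab_c in the frame of insert_square_b between 0.017 and 0.023 m and angle between the z axis of slab_c and the z axis of insert_square_b, either way round below 0.08 rad) or (horizontal distance between slab_c and insert_square_c below 0.004 m and z of slab_c in the frame of insert_square_c between 0.017 and 0.023 m and angle between the z axis of slab_c and the z axis of insert_square_c, either way round below 0.08 rad))), for 0.2 s.
4. the lid is shut (value of joint lid below 0.04 rad), for 0.2 s.
5. the latch lever is back over the lid (value of joint latch below 0.3 rad), for 0.2 s.
At the end, for the whole second after the job is handed in: Every blank present lies at rest in a cavity of its own shape, centred within 4 mm, within 3 mm of the cavity floor and flat within 0.08 rad; the lid is shut within 0.04 rad and the latch lever is within 0.3 rad of lying straight over it (((horizontal distance between disc_a and insert_round_a below 0.004 m and z of disc_a in the frame of insert_round_a between 0.017 and 0.023 m and angle between the z axis of disc_a and the z axis of insert_round_a, either way round below 0.08 rad) or (horizontal distance between disc_a and insert_round_b below 0.004 m and z of disc_a in the frame of insert_round_b between 0.017 and 0.023 m and angle between the z axis of disc_a and the z axis of insert_round_b, either way round below 0.08 rad) or (horizontal distance between disc_a and insert_round_c below 0.004 m and z of disc_a in the frame of insert_round_c between 0.017 and 0.023 m and angle between the z axis of disc_a and the z axis of insert_round_c, either way round below 0.08 rad)) and ((horizontal distance between disc_b and insert_round_a below 0.004 m and z of disc_b in the frame of insert_round_a between 0.017 and 0.023 m and angle between the z axis of disc_b and the z axis of insert_round_a, either way round below 0.08 rad) or (horizontal distance between disc_b and insert_round_b below 0.004 m and z of disc_b in the frame of insert_round_b between 0.017 and 0.023 m and angle between the z axis of disc_b and the z axis of insert_round_b, either way round below 0.08 rad) or (horizontal distance between disc_b and insert_round_c below 0.004 m and z of disc_b in the frame of insert_round_c between 0.017 and 0.023 m and angle between the z axis of disc_b and the z axis of insert_round_c, either way round below 0.08 rad)) and ((horizontal distance between disc_c and insert_round_a below 0.004 m and z of disc_c in the frame of insert_round_a between 0.017 and 0.023 m and angle between the z axis of disc_c and the z axis of insert_round_a, either way round below 0.08 rad) or (horizontal distance between disc_c and insert_round_b below 0.004 m and z of disc_c in the frame of insert_round_b between 0.017 and 0.023 m and angle between the z axis of disc_c and the z axis of insert_round_b, either way round below 0.08 rad) or (horizontal distance between disc_c and insert_round_c below 0.004 m and z of disc_c in the frame of insert_round_c between 0.017 and 0.023 m and angle between the z axis of disc_c and the z axis of insert_round_c, either way round below 0.08 rad)) and ((horizontal distance between slab_a and insert_square_a below 0.004 m and z of slab_a in the frame of insert_square_a between 0.017 and 0.023 m and angle between the z axis of slab_a and the z axis of insert_square_a, either way round below 0.08 rad) or (horizontal distance between slab_a and insert_square_b below 0.004 m and z of slab_a in the frame of insert_square_b between 0.017 and 0.023 m and angle between the z axis of slab_a and the z axis of insert_square_b, either way round below 0.08 rad) or (horizontal distance between slab_a and insert_square_c below 0.004 m and z of slab_a in the frame of insert_square_c between 0.017 and 0.023 m and angle between the z axis of slab_a and the z axis of insert_square_c, either way round below 0.08 rad)) and ((horizontal distance between slab_b and insert_square_a below 0.004 m and z of slab_b in the frame of insert_square_a between 0.017 and 0.023 m and angle between the z axis of slab_b and the z axis of insert_square_a, either way round below 0.08 rad) or (horizontal distance between slab_b and insert_square_b below 0.004 m and z of slab_b in the frame of insert_square_b between 0.017 and 0.023 m and angle between the z axis of slab_b and the z axis of insert_square_b, either way round below 0.08 rad) or (horizontal distance between slab_b and insert_square_c below 0.004 m and z of slab_b in the frame of insert_square_c between 0.017 and 0.023 m and angle between the z axis of slab_b and the z axis of insert_square_c, either way round below 0.08 rad)) and ((horizontal distance between slab_c and insert_square_a below 0.004 m and z of slab_c in the frame of insert_square_a between 0.017 and 0.023 m and angle between the z axis of slab_c and the z axis of insert_square_a, either way round below 0.08 rad) or (horizontal distance between slab_c and insert_square_b below 0.004 m and z of slab_c in the frame of insert_square_b between 0.017 and 0.023 m and angle between the z axis of slab_c and the z axis of insert_square_b, either way round below 0.08 rad) or (horizontal distance between slab_c and insert_square_c below 0.004 m and z of slab_c in the frame of insert_square_c between 0.017 and 0.023 m and angle between the z axis of slab_c and the z axis of insert_square_c, either way round below 0.08 rad)) and value of joint lid below 0.04 rad and value of joint latch below 0.3 rad and linear speed of each of disc_a, disc_b, disc_c, slab_a, slab_b, slab_c below 0.02 m/s); the robot touches nothing.
It fails at once if the spray can is pushed more than 40 mm away or knocked over (distance of spray_can from where it was at the start of the episode above 0.04 m or angle between spray_can's own z axis and vertical above 0.5 rad).
It fails at once if the shell is pushed more than 40 mm away or knocked over (distance of shell from where it was at the start of the episode above 0.04 m or angle between shell's own z axis and vertical above 0.5 rad).
It fails at once if the jar is pushed more than 40 mm away or knocked over (distance of jar from where it was at the start of the episode above 0.04 m or angle between jar's own z axis and vertical above 0.5 rad).
It fails at once if the oak block is pushed more than 40 mm away or knocked over (distance of oak_block from where it was at the start of the episode above 0.04 m or angle between oak_block's own z axis and vertical above 0.5 rad).
Of disc_a, disc_b, disc_c, slab_a, slab_b, slab_c only 4 to 6 are there at a start; the rules pass over those that are not, and their reading is None.
At some moment in a run one of disc_a, disc_b, disc_c, slab_a, slab_b, slab_c may be knocked a few centimetres aside while the robot is not near it.
Once in a run the grip may slacken for a moment while it holds something.
It also fails if it takes over 210 s, if anything falls off the work surface, if the arm or the gripper's body presses on something with over 40 N, if the wrist force passes 120 N, or if a joint passes its speed limit or range.

## Working session

There is one attempt and no reset: what is moved stays moved. The work goes in short steps, each a Python script; the robot and the scene stay as the last script left them, time stands still between calls to the robot, and variables do not carry over. Pictures are saved under pics/ and viewed, at most 14 in all, crops included, and the job is handed in when it is done.

```bash
mkdir -p pics; ls; cat > h.py <<'E'
import numpy as np, cv2
from bench import bot
def save(n,f): cv2.imwrite('pics/'+n+'.png',cv2.cvtColor(f,cv2.COLOR_RGB2BGR))
def ray(c,px):
    K=c['mtx']; T=c['pose']
    d=np.array([(px[0]-K[0,2])/K[0,0],(px[1]-K[1,2])/K[1,1],1.0])
    return T[:3,3],T[:3,:3]@d
def plane(c,px,z):
    o,d=ray(c,px); return o+d*(z-o[2])/d[2]
def proj(c,p):
    T=c['pose'];K=c['mtx']; q=T[:3,:3].T@(np.asarray(p,float)-T[:3,3]); q=K@q; return q[:2]/q[2]
E
python3 - <<'E'
from h import *
for n in('top','side'):
    c=bot.capture(n); save(n+'0',c['frame']); print(n,c['mtx'].round(1).tolist(),c['pose'].round(3).tolist())
E
```

```text
pics
top [[416.0, 0.0, 253.0], [0.0, 416.0, 200.7], [0.0, 0.0, 1.0]] [[-0.021, -0.995, 0.096, 388.168], [-1.0, 0.022, 0.008, 16.754], [-0.01, -0.096, -0.995, 1273.734], [0.0, 0.0, 0.0, 1.0]]
side [[420.0, 0.0, 257.4], [0.0, 420.0, 191.1], [0.0, 0.0, 1.0]] [[-0.877, -0.292, 0.381, 108.458], [-0.48, 0.509, -0.715, 816.269], [0.015, -0.81, -0.586, 750.549], [0.0, 0.0, 0.0, 1.0]]
```

View pics/top0.png

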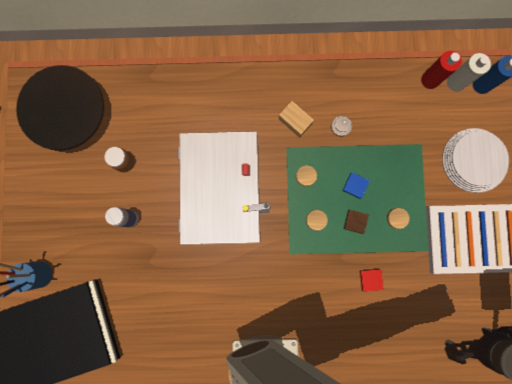

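View pics/side0.png

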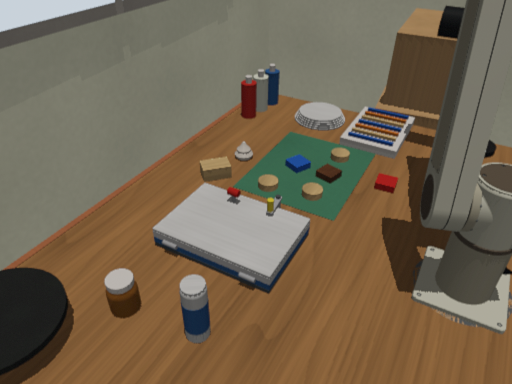

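The top view shows the shut lid around (219,188), with the red knob at (246,170), the yellow latch knob at (245,208) and its pivot at about (265,208). On the mat are three discs at (307,175), (317,220) and (399,218), and a dark slab at (357,221). The blue and red squares are decoys. In the side view, the jar and can are clear of the die on its far +y side.

```bash
cat >> h.py <<'E'
from scipy.spatial.transform import Rotation as R
def wray(c,px):
    K=c['mtx'];T=c['pose']; a=(px[0]-K[0,2])/K[0,0]; b=(px[1]-K[1,2])/K[1,1]; r=np.hypot(a,b)+1e-12
    d=np.array([a/r*np.sin(r),b/r*np.sin(r),np.cos(r)]); return T[:3,3],T[:3,:3]@d
def wplane(c,px,z):
    o,d=wray(c,px); return o+d*(z-o[2])/d[2]
def down(yaw):
    "tool pointing down, tool y (closing line) at world angle yaw"
    y=np.array([np.cos(yaw),np.sin(yaw),0]); z=np.array([0,0,-1.]); return R.from_matrix(np.c_[np.cross(y,z),y,z]).as_rotvec()
def blobs(f,lo,hi,amin):
    "contours of an HSV range, largest first"
    m=cv2.inRange(cv2.cvtColor(f,cv2.COLOR_RGB2HSV),np.array(lo),np.array(hi))
    cs,_=cv2.findContours(m,cv2.RETR_EXTERNAL,cv2.CHAIN_APPROX_NONE)
    return sorted([k for k in cs if cv2.contourArea(k)>=amin],key=cv2.contourArea,reverse=True)
def cen(k):
    m=cv2.moments(k); return np.array([m['m10'],m['m01']])/m['m00']
E
python3 - <<'E'
from h import *
c=bot.capture('top'); f=c['frame']; hsv=cv2.cvtColor(f,cv2.COLOR_RGB2HSV)
for n,p in dict(lid=(210,180),red=(246,170),yel=(245,208),disc=(307,175),slab=(357,222),mat=(300,230),wood=(150,300),slabc=(350,222)).items(): print(n,hsv[p[1],p[0]])
k=blobs(f,(0,0,150),(180,60,255),2000)[0]; r=cv2.minAreaRect(k); print('lid px',r)
b=np.array([plane(c,p,57) for p in cv2.boxPoints(r)])[:,:2]; print(b.round(1).tolist(),b.mean(0).round(1),[np.linalg.norm(b[i]-b[i-1]).round(1) for i in range(4)])
print([np.degrees(np.arctan2(*(b[i]-b[i-1])[::-1])).round(2) for i in range(4)])
for nm,lo,hi,z in (('red',(0,150,80),(6,255,255),92),('red2',(174,150,80),(180,255,255),92),('yel',(20,120,100),(34,255,255),108)):
    for k in blobs(f,lo,hi,10): print(nm,cen(k).round(1),cv2.contourArea(k),plane(c,cen(k),z).round(1))
# mat contents
mk=np.zeros(f.shape[:2],np.uint8); g=cv2.inRange(hsv,(65,60,20),(95,255,255)); 
mk[110:320,280:440]=255-g[110:320,280:440]
cs,_=cv2.findContours(mk,cv2.RETR_LIST,cv2.CHAIN_APPROX_NONE)
for k in cs:
    if 200<cv2.contourArea(k)<1200: print(cen(k).round(1),cv2.contourArea(k),cv2.minAreaRect(k)[1:],plane(c,cen(k),20).round(1))
q=bot.read_eef_pos(); print(q,bot.read_tool_rot(),bot.read_clock(),bot.read_width())
w=bot.capture('wrist'); print(w['mtx'].tolist(),w['pose'].round(3).tolist()); save('w0',w['frame'])
E
```

```text
lid [ 14  22 231]
red [  2 173 198]
yel [ 27 165 242]
disc [ 16 129 203]
slab [ 12 144  87]
mat [ 66  87 120]
wood [ 13 165 159]
slabc [ 12 150  92]
lid px ((223.2667694091797, 187.47055053710938), (111.1094970703125, 90.53366088867188), 88.66777801513672)
[[714.0, 250.7], [714.0, -20.0], [383.9, -19.5], [383.4, 244.3]] [548.8 113.9] [np.float64(330.7), np.float64(270.7), np.float64(330.1), np.float64(263.8)]
[np.float64(1.11), np.float64(-90.01), np.float64(179.91), np.float64(90.12)]
red [371.5 279.7] 405.5 [ 273.2 -299.8   92. ]
red [448.8  62.3] 214.0 [ 897.2 -556.1   92. ]
red [245.4 169.1] 46.5 [593.8  46.4  92. ]
yel [245.2 207.6] 19.5 [481.7  48.9 108. ]
[356.  221.3] 428.5 ((22.070741653442383, 21.10059928894043), 14.03624439239502) [ 440.1 -281.    20. ]
[316.4 219.8] 382.0 ((21.920312881469727, 21.920312881469727), 45.0) [ 447.2 -162.4   20. ]
[397.8 218.1] 405.5 ((22.62741470336914, 23.33452033996582), 45.0) [ 447.  -406.7   20. ]
[356.  185.1] 401.0 ((20.93842887878418, 20.855669021606445), 24.443954467773438) [ 549.7 -285.9   20. ]
[306.1 175.4] 386.0 ((21.920310974121094, 22.62741470336914), 45.0) [ 582.8 -135.8   20. ]
[ 145.59476882 -477.82552439  230.60866081] [-3.10569021e+00 -4.62687234e-01  3.75404949e-04] 0.15 85.16764925300603
[[297.3186396354542, 0.0, 257.5930811625965], [0.0, 297.3186396354542, 187.36972787210345], [0.0, 0.0, 1.0]] [[0.292, -0.922, -0.255, 210.169], [-0.956, -0.282, -0.077, -460.021], [-0.001, 0.266, -0.964, 372.346], [0.0, 0.0, 0.0, 1.0]]
```

```bash
python3 - <<'E'
from h import *
t=bot.read_clock()
for p,y in (((594,300,240),0),((594,300,240),np.pi),((482,49,90),0),((482,49,90),np.pi/2),((646,175,60),0),((646,78,60),0)):
    s=bot.solve_ik(p,down(y)); print(p,y,None if s is None else np.round(s,2))
bot.move_pose([520,40,300],down(0)); print(bot.read_clock()-t)
w=bot.capture('wrist'); save('w1',w['frame']); print(w['pose'].round(2).tolist())
import pickle; pickle.dump(w,open('w1.pkl','wb'))
E
```

```text
(594, 300, 240) 0 [0.47 0.59 0.55 1.54 0.   2.04]
(594, 300, 240) 3.141592653589793 [ 0.47  0.59  0.55  1.54  0.   -1.1 ]
(482, 49, 90) 0 [ 0.1   0.32 -0.27  0.97  0.    1.67]
(482, 49, 90) 1.5707963267948966 [ 0.1   0.32 -0.27  0.97  0.    0.1 ]
(646, 175, 60) 0 [0.26 0.68 0.25 1.13 0.   1.84]
(646, 78, 60) 0 [0.12 0.65 0.18 1.1  0.   1.69]
2.2916999999999996
[[1.0, -0.0, -0.0, 520.54], [-0.0, -0.96, -0.27, 104.63], [-0.0, 0.27, -0.96, 441.62], [0.0, 0.0, 0.0, 1.0]]
```

View pics/w1.png

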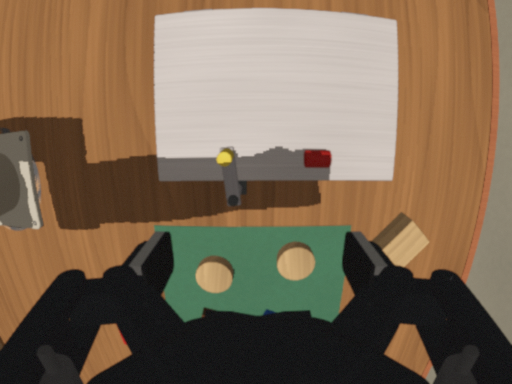

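The wrist view shows the yellow knob at (223,157), the pivot bolt at (234,200) and the red knob at (317,158). The lid's front edge runs from (160,180) to (393,180).

```bash
python3 - <<'E'
from h import *
import pickle
w=pickle.load(open('w1.pkl','rb')); f=w['frame']
for nm,lo,hi,z in (('red',(0,150,40),(6,255,255),96),('red2',(174,150,40),(180,255,255),96),('yel',(20,120,100),(34,255,255),104)):
    for k in blobs(f,lo,hi,50):
        x,y,a,b=cv2.boundingRect(k); print(nm,cen(k).round(1),(x,y,a,b),wplane(w,cen(k),z).round(1),wplane(w,(x,y+b/2),90)[0].round(1),wplane(w,(x+a,y+b/2),90)[0].round(1))
print('pivot',wplane(w,(234,200),78).round(1))
# lid edges, robust line fits on world-plane points
hsv=cv2.cvtColor(f,cv2.COLOR_RGB2HSV).astype(int); S=hsv[:,:,1]<70
L=[];Rr=[]
for r in range(40,150,2):
    xs=np.where(S[r,130:420])[0]+130; L.append(wplane(w,(xs[0]-.5,r),57)[:2]); Rr.append(wplane(w,(xs[-1]+.5,r),57)[:2])
B=[]
for x in list(range(170,215,2))+list(range(260,385,2)):
    ys=np.where(S[150:195,x])[0]+150
    if len(ys): B.append(wplane(w,(x,ys[-1]+.5),40)[:2])
for n,P,ax in (('L',L,1),('R',Rr,1),('B',B,0)):
    P=np.array(P); s,i=np.polyfit(P[:,ax],P[:,1-ax],1); print(n,'slope',s.round(4),'med',np.median(P,0).round(1),'at',(s*(549 if ax==0 else 100)+i).round(1), 'std',np.std(P[:,1-ax]-s*P[:,ax]-i).round(2))
E
```

```text
red [317.1 158.5] (305, 151, 26, 16) [591.  45.  96.] 577.2 609.7
yel [224.7 157.3] (216, 149, 17, 17) [482.   47.5 104. ] 469.8 490.4
pivot [489.5 -12.6  78. ]
L slope -0.0 med [382. 127.] at 382.0 std 0.31
R slope -0.0061 med [711.8 131.3] at 712.2 std 0.38
B slope 0.0022 med [577.8   4.3] at 4.5 std 0.59
```

```bash
cat >> h.py <<'E'
PIV=np.array([488.5,-12.6])
def latch_arc(a,b,n=8,z=80,speed=90):
    for p in np.linspace(a,b,n+1)[1:]:
        q=PIV+60*np.array([-np.sin(p),np.cos(p)]); bot.line_to([*q,z],down(p),speed=speed)
        print('latch',p.round(2),np.round(bot.read_wrist_force(),1),np.round(bot.read_width(),1))
E
python3 - <<'E'
from h import *
t=bot.read_clock()
bot.move_gripper(45,40)
bot.move_pose([481.7,47.2,140],down(0.1)); bot.line_to([481.7,47.2,80],speed=120)
bot.move_gripper(10,40); print(bot.read_width(),bot.read_wrist_force().round(1))
latch_arc(0.12,1.68)
bot.move_gripper(40); bot.line_to([*bot.read_eef_pos()[:2],180],speed=200)
bot.move_pose([520,40,300],down(0)); print(bot.read_clock()-t)
w=bot.capture('wrist'); save('w2',w['frame'])
f=w['frame']
for k in blobs(f,(20,120,100),(34,255,255),50): print(cen(k),wplane(w,cen(k),104).round(1))
E
```

```text
16.857373223043297 [-1.6  0.5  5.7]
latch 0.32 [-3.   0.9  7.3] 17.0
latch 0.51 [-2.7  1.5  7.4] 16.8
latch 0.7 [-2.5  2.4  7.5] 16.5
latch 0.9 [-2.7  2.6  9.1] 16.3
latch 1.1 [-2.8  2.2  9.6] 16.6
latch 1.29 [-3.5  2.9  8.8] 16.6
latch 1.48 [-4.1  2.6  9.4] 17.2
latch 1.68 [-3.9  2.4  9. ] 16.7
7.525
[185.62939522 209.78129395] [431.  -16.3 104. ]
```

View pics/w2.png

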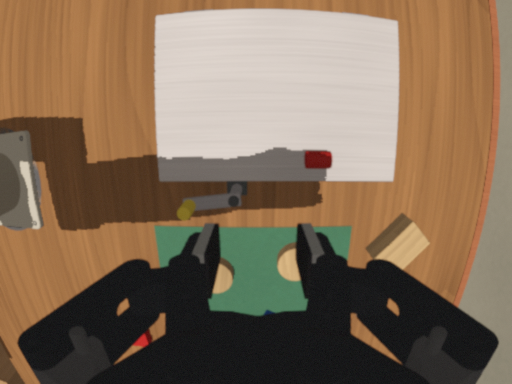

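The latch is now clear, with its knob at (186,210), about 1.63 rad. Next I'll open the lid.

```bash
cat >> h.py <<'E'
HY,HZ,KX=239.5,31,593.2
def lid_pt(th,dz=-19):
    c,s=np.cos(th),np.sin(th); return np.array([KX,HY-195*c+58*s,HZ+195*s+58*c+dz])
def lid_arc(a,b,n=12,speed=90):
    for th in np.linspace(a,b,n+1)[1:]:
        bot.line_to(lid_pt(th),down(0),speed=speed)
        F=bot.read_wrist_force(); print('lid',th.round(2),np.round(F,1),np.round(bot.read_width(),1))
        if np.linalg.norm(F)>60: print('HIGH'); break
E
python3 - <<'E'
from h import *
t=bot.read_clock()
bot.move_gripper(60,50)
p=lid_pt(0); bot.move_pose([p[0],p[1],140],down(0)); bot.line_to(p,speed=120)
bot.move_gripper(20,50); print(bot.read_width(),bot.read_wrist_force().round(1))
lid_arc(0,1.6)
print(bot.read_clock()-t)
c=bot.capture('side'); save('s1',c['frame'])
E
```

```text
31.140514543767395 [-4.8 -0.3  6.3]
lid 0.13 [-3.3 -1.  -0.6] 31.2
lid 0.27 [-5.8  0.8  0.1] 31.1
lid 0.4 [-6.4  0.3 -1.2] 31.1
lid 0.53 [-6.6 -0.1 -1.9] 31.3
lid 0.67 [-6.4  0.5 -1.9] 31.2
lid 0.8 [-5.2 -0.5 -3.6] 31.0
lid 0.93 [-4.9  0.1 -3.6] 31.3
lid 1.07 [-5.5 -0.1 -4.2] 31.0
lid 1.2 [-5.4 -0.3 -3.4] 30.8
lid 1.33 [-6.3 -1.3 -2.6] 31.2
lid 1.47 [-5.8 -0.1 -2.3] 31.0
lid 1.6 [-6.   1.3 -1.6] 30.8
7.566599999999999
```

View pics/s1.png

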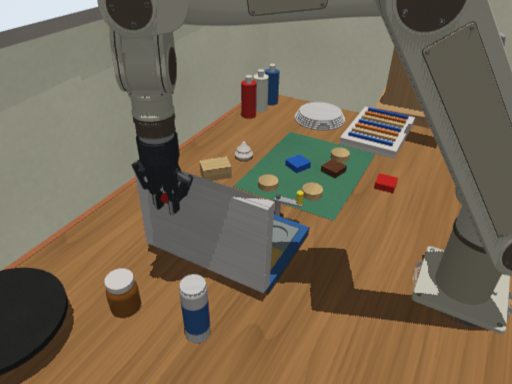

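```bash
python3 - <<'E'
from h import *
import pickle
t=bot.read_clock()
bot.move_gripper(60); p=bot.read_eef_pos(); bot.line_to([*p[:2],300],speed=150)
bot.move_pose([548,90,300],down(0)); bot.move_gripper(20)
w=bot.capture('wrist'); save('w3',w['frame']); pickle.dump(w,open('w3.pkl','wb'))
bot.move_pose([510,-270,320],down(0))
w=bot.capture('wrist'); save('w4',w['frame']); pickle.dump(w,open('w4.pkl','wb'))
print(bot.read_clock()-t,bot.read_clock())
cv2.imwrite('pics/w34.png',cv2.resize(np.vstack([cv2.imread('pics/w3.png'),cv2.imread('pics/w4.png')]),None,fx=.78,fy=.78))
E
```

```text
3.9750000000000014 21.7083
```

View pics/w34.png

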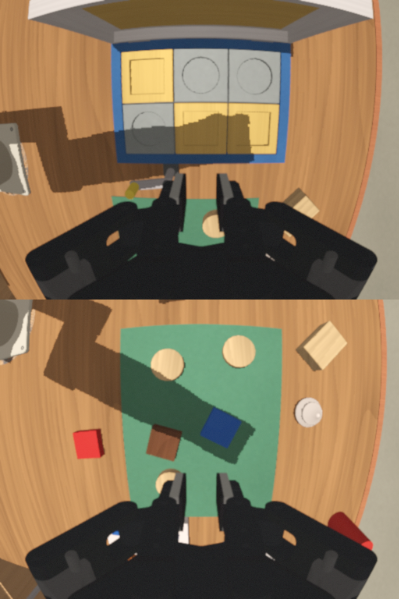

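The wrist views show the cavity layout. The +y row is square, round, round from -x to +x, and the -y row is round, square, square. There are three discs and one slab on the mat, so four blanks in all. Next I'll measure the cavities, then touch the bare mat with the fingers to find their tip height.

```bash
cat >> h.py <<'E'
def look(x,y,h=200):
    "hover so that (x,y) is seen ahead of the fingers, take a wrist picture"
    bot.move_pose([x,y-70,h],down(0)); bot.dwell(.15); return bot.capture('wrist')
def wpix(c,p):
    T=c['pose'];K=c['mtx']; q=T[:3,:3].T@(np.asarray(p,float)-T[:3,3]); r=np.hypot(q[0],q[1]); a=np.arctan2(r,q[2])
    return np.array([K[0,2]+K[0,0]*a*q[0]/r,K[1,2]+K[1,1]*a*q[1]/r])
def rectify(c,x,y,z,half=70,s=4):
    "top-down patch of the plane at height z about (x,y); s px/mm; rows grow to -y, cols to +x"
    n=int(2*half*s); src=[]
    g=(np.arange(n)+.5)/s-half; X,Y=np.meshgrid(x+g,y-g)
    T=c['pose'];K=c['mtx']; q=(np.stack([X,Y,np.full_like(X,z)],-1)-T[:3,3])@T[:3,:3]
    r=np.hypot(q[...,0],q[...,1]); a=np.arctan2(r,q[...,2])/r
    return cv2.remap(c['frame'],(K[0,2]+K[0,0]*a*q[...,0]).astype(np.float32),(K[1,2]+K[1,1]*a*q[...,1]).astype(np.float32),cv2.INTER_LINEAR)
E
python3 - <<'E'
from h import *
import pickle
# finger tip height at 66 mm opening: touch bare mat
t=bot.read_clock()
bot.move_gripper(66); bot.move_pose([515,-215,60],down(np.pi/2)); bot.line_to([515,-215,8],speed=80); bot.dwell(.2)
f0=bot.read_wrist_force()[2]; z=8
while z>-9:
    z-=1; bot.line_to([515,-215,z],speed=20); f=bot.read_wrist_force()[2]
    if abs(f-f0)>4: break
print('touch z',z,f0.round(1),f.round(1)); bot.line_to([515,-215,120],speed=200)
D=np.array([548,124.5]); ims=[]
for n,(dx,dy) in dict(A=(0,48.5),B=(97,48.5),C=(-97,-48.5),S=(0,-48.5)).items():
    x,y=D+(dx,dy); w=look(x,y); pickle.dump(w,open(f'cav{n}.pkl','wb'))
    ims.append(cv2.resize(rectify(w,x,y,30,60,4),(300,300)))
save('cav',np.vstack([np.hstack(ims[:2]),np.hstack(ims[2:])]))
print(bot.read_clock()-t)
E
```

```text
touch z -7 -0.5 5.0
11.858399999999996
```

View pics/cav.png

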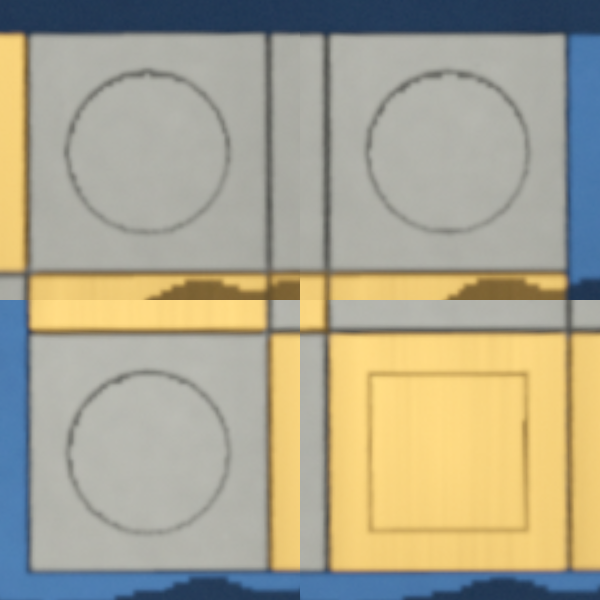

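Fingertips sit about 7 mm above the TCP at 66 mm opening. The rectified cavity views put the die centre at about (547.3, 123.8) with no yaw: circles at (147,152), (448,151) and (149,452), square at (448,452). I'll place the first disc and check it.

```bash
cat >> h.py <<'E'
DC=np.array([547.3,123.8])
def find(x,y,h=200):
    "refine blank centre and yaw near (x,y) on the mat; None when not there"
    for it in range(2):
        w=look(x,y,h); p=rectify(w,x,y,24,60,4).astype(int)
        m=((p[...,0]>p[...,1]+8)).astype(np.uint8)*255
        m=cv2.morphologyEx(m,cv2.MORPH_OPEN,np.ones((9,9),np.uint8))
        cs=[k for k in cv2.findContours(m,cv2.RETR_EXTERNAL,cv2.CHAIN_APPROX_NONE)[0] if 30000<cv2.contourArea(k)<75000]
        if not cs: print('not found near',x,y); save(f'miss{int(bot.read_clock())}',p.astype(np.uint8)); return None
        k=min(cs,key=lambda k:np.linalg.norm(cen(k)-240)); r=cv2.minAreaRect(k); q=(np.array(r[0])+cen(k))/2
        x,y=x+(q[0]-240)/4,y-(q[1]-240)/4; yaw=-np.radians((r[2]+45)%90-45)
        print('found',np.round([x,y],1),'size',np.round(np.array(r[1])/4,1),'yaw',yaw.round(3),'area eq dia',np.round(2*np.sqrt(cv2.contourArea(k)/np.pi)/4,1))
        if it==0 and np.hypot(*(q-240))/4<6: break
    return x,y,yaw
def pick(x,y,yaw,zg=4):
    bot.move_gripper(80,60); bot.move_pose([x,y,60],down(yaw)); bot.line_to([x,y,zg],speed=90)
    bot.move_gripper(40,60); wd=bot.read_width(); bot.line_to([x,y,110],speed=150); print('grip',round(wd,1),round(bot.read_width(),1)); return bot.read_width()>50
def place(cx,cy,zg=4):
    bot.move_pose([cx,cy,90],down(0)); bot.line_to([cx,cy,zg+36],speed=120); bot.dwell(.15)
    if bot.read_width()<50: print('LOST'); return False
    f0=bot.read_wrist_force()[2]; ang=0; rad=0; n=0; x,y,z=cx,cy,zg+36
    while z>zg+22.3 and n<40:
        bot.line_to([x,y,z-1],speed=25); f=bot.read_wrist_force()[2]
        if f-f0<7: z-=1; continue
        n+=1; ang+=1.3; rad=min(.5+.12*n,3); x,y=cx+rad*np.cos(ang),cy+rad*np.sin(ang)
        bot.line_to([x,y,z],speed=25)
    print('placed at',np.round([x-cx,y-cy,z],2),'tries',n,'dF',np.round(bot.read_wrist_force()-[0,0,f0],1),'w',round(bot.read_width(),1))
    bot.move_gripper(74); bot.line_to([x,y,100],speed=150); return z<=zg+22.5
E
python3 - <<'E'
from h import *
t=bot.read_clock()
b=find(582.8,-135.8)
if b and pick(b[0],b[1],0): print(place(*(DC+[97,48.5])))
print(bot.read_clock()-t,bot.read_clock())
w=look(*(DC+[97,48.5])); save('p1',rectify(w,*(DC+[97,48.5]),46,60,4))
E
```

```text
found [ 581.6 -139.6] size [61.  60.8] yaw -0.0 area eq dia 60.9
grip 59.6 60.0
placed at [-0.49  2.96 27.  ] tries 40 dF [ 0.9 -4.2 11.4] w 59.7
False
31.266599999999997 64.8333
```

View pics/p1.png

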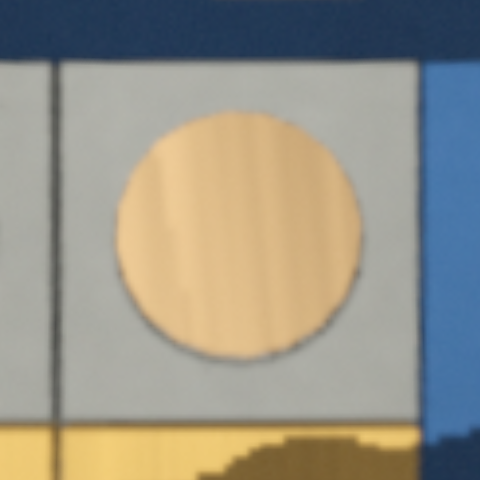

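The disc is seated: its top measures 61.5 mm across at the seated height and is centred within about 1.2 mm. The search had spent its tries pressing on the cavity floor, so I'll stop at the floor and do the remaining blanks.

```bash
sed -i 's/        n+=1; ang+=1.3/        if z<=zg+24.1: break\n        n+=1; ang+=1.3/; s/return z<=zg+22.5/return z<=zg+24.1/' h.py
python3 - <<'E'
from h import *
t=bot.read_clock()
ims=[]
for (x,y),o in (((447.2,-164),(-97,-48.5)),((447,-409),(0,48.5)),((440.1,-282),(0,-48.5))):
    c=DC+o; b=find(x,y)
    if b and pick(*b) : 
        ok=place(*c); print(ok)
        w=look(*c); ims.append(rectify(w,*c,46,60,4)[::2,::2])
        if not ok: break
    else: break
    print(bot.read_clock()-t)
print(bot.read_clock()-t,bot.read_clock())
if ims: save('p2',np.hstack(ims))
E
```

```text
found [ 445.9 -166. ] size [61.  60.8] yaw 0.653 area eq dia 61.0
grip 59.4 59.4
placed at [-0.49  2.96 32.  ] tries 40 dF [1.8 1.5 9.7] w 59.8
False
31.15830000000001 96.7583
```

```bash
ls pics
```

```text
cav.png
p1.png
p2.png
s1.png
side0.png
top0.png
w0.png
w1.png
w2.png
w3.png
w34.png
w4.png
```

View pics/p2.png

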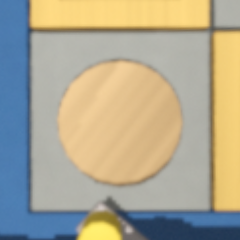

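```bash
cat >> h.py <<'E'
def check(o,z=46,n=None):
    c=DC+o; w=look(*c); p=rectify(w,*c,z,60,4).astype(int); m=((p[...,0]>p[...,2]+35)&(p[...,0]<250)).astype(np.uint8)*255
    m=cv2.morphologyEx(m,cv2.MORPH_OPEN,np.ones((9,9),np.uint8))
    for k in cv2.findContours(m,cv2.RETR_EXTERNAL,cv2.CHAIN_APPROX_NONE)[0]:
        if cv2.contourArea(k)>20000 and np.linalg.norm(cen(k)-240)<60:
            r=cv2.minAreaRect(k); print('check',o,'off',((cen(k)-240)/[4,-4]).round(2),'size',np.round(np.array(r[1])/4,2),'eq',np.round(2*np.sqrt(cv2.contourArea(k)/np.pi)/4,2),'ell',np.round(cv2.fitEllipse(k)[1],1)/4)
    if n: save(n,p.astype(np.uint8))
E
python3 - <<'E'
from h import *
check((97,48.5)); check((-97,-48.5),n='c2')
E
```

```text
check (97, 48.5) off [-0.53  1.44] size [61.7  61.66] eq 61.71 ell [61.675 61.75 ]
check (-97, -48.5) off [-0.29 -1.06] size [62.54 62.43] eq 62.49 ell [62.425 62.575]
```

Disc C reads about 4 mm high and sits 1.3 mm low in y, so it's caught on the rim. I'll regrip it, shift it by the measured error and seat it with a tighter search.

```bash
cat >> h.py <<'E'
GRID=[(0,0),(0,.8),(.8,0),(0,-.8),(-.8,0),(0,1.6),(1.2,1.2),(-1.2,1.2),(1.6,0),(-1.6,0),(0,-1.6),(1.2,-1.2),(-1.2,-1.2),(0,2.4),(2.4,0),(-2.4,0),(0,-2.4)]
def seat(cx,cy,zg,z0,thr=10):
    "held blank, underside zg below the TCP: press down at small offsets until it is at the floor"
    bot.line_to([cx,cy,z0],speed=60); bot.dwell(.15); f0=bot.read_wrist_force()[2]; best=None
    for g in GRID:
        x,y=cx+g[0],cy+g[1]; bot.line_to([x,y,z0],speed=60); z=z0
        while z>zg+22.4:
            z=max(z-1.5,zg+22.3); bot.line_to([x,y,z],speed=50)
            if bot.read_wrist_force()[2]-f0>thr: break
        print(g,round(z,1),round(bot.read_wrist_force()[2]-f0,1),round(bot.read_width(),1),end=' | ')
        if z<zg+24.6: break
    print(); bot.move_gripper(74); bot.line_to([x,y,100],speed=150); return z<zg+24.6
E
python3 - <<'E'
from h import *
t=bot.read_clock(); o=np.array([-97,-48.5]); c=DC+o
x,y=c+[-.3,-1.06]; zg=5.5
bot.move_gripper(74,50); bot.move_pose([x,y,70],down(0)); bot.line_to([x,y,32],speed=80); bot.move_gripper(40,50); print(bot.read_width())
bot.line_to([x,y,42],speed=80)
print(seat(*(c+[.3,.2]),5.5,40)); print(bot.read_clock()-t)
check(o,n='c3'); print(bot.read_clock())
E
```

```text
59.967542124007664
(0, 0) 31.0 14.9 60.1 | (0, 0.8) 31.0 10.1 59.9 | (0.8, 0) 31.0 13.6 59.9 | (0, -0.8) 31.0 13.5 59.9 | (-0.8, 0) 31.0 14.3 60.3 | (0, 1.6) 31.0 12.9 59.9 | (1.2, 1.2) 31.0 11.0 59.9 | (-1.2, 1.2) 31.0 12.7 59.7 | (1.6, 0) 31.0 14.6 60.2 | (-1.6, 0) 29.5 13.1 60.1 | 
True
21.558400000000006
check [-97.  -48.5] off [-0.19 -1.02] size [61.94 61.76] eq 61.8 ell [61.65 61.95]
121.225
```

Disc C now reads the same size as the seated disc B. Time is 121 s, so I'll do the third disc with a faster search, starting with an offset toward -x.

```bash
sed -i 's/^GRID=.*/GRID=[(-.8,0),(-1.6,0),(-.8,.8),(-.8,-.8),(0,0),(-1.6,.8),(-1.6,-.8),(0,.8),(0,-.8),(.8,0)]/; s/bot.line_to(\[x,y,z0\],speed=60); z=z0/bot.line_to([x,y,z0],speed=100); z=z0/' h.py
python3 - <<'E'
from h import *
t=bot.read_clock(); o=np.array([0,48.5]); c=DC+o
b=find(447,-409); print(bot.read_clock()-t)
if b and pick(b[0],b[1],0):
    print(bot.read_clock()-t); bot.move_pose([*c,70],down(0)); print(bot.read_width(),bot.read_clock()-t)
    print(seat(*(c+[-.3,-.1]),4,35.5)); print(bot.read_clock()-t); check(o,n='c4')
print(bot.read_clock()-t,bot.read_clock())
E
```

```text
found [ 445.7 -410.9] size [60.5 60.8] yaw -0.695 area eq dia 60.6
1.966700000000003
grip 59.9 59.6
4.808300000000003
59.76874148151871 6.933300000000003
(-0.8, 0) 26.3 6.2 59.9 | 
True
10.741700000000009
check [ 0.  48.5] off [-1.01  0.35] size [61.69 61.83] eq 61.71 ell [61.65  61.775]
11.5 132.725
```

It seated on the first try, so the x bias is confirmed. Next is the slab.

```bash
python3 - <<'E'
from h import *
t=bot.read_clock(); o=np.array([0,-48.5]); c=DC+o
b=find(440.1,-282)
if b and pick(*b):
    bot.move_pose([*c,70],down(0)); print(bot.read_width())
    print(seat(*c,4,35.5)); check(o,n='c5')
print(bot.read_clock()-t,bot.read_clock())
bot.move_pose([548,90,300],down(0)); w=bot.capture('wrist'); save('w5',w['frame'])
cv2.imwrite('pics/all.png',np.hstack([cv2.imread('pics/w5.png')[30:300,100:400]]+[cv2.resize(cv2.imread(f'pics/{n}.png'),(240,240))[:240] if 0 else cv2.copyMakeBorder(cv2.resize(cv2.imread(f'pics/{n}.png'),(240,240)),0,30,0,0,0) for n in ('c3','c5')]))
E
```

```text
found [ 435.  -317.9] size [58.8 58.8] yaw -0.279 area eq dia 62.0
found [ 435.1 -319.9] size [58.8 58.7] yaw -0.278 area eq dia 65.7
grip 58.4 58.2
58.255611258512694
(-0.8, 0) 26.3 6.9 58.4 | 
True
check [  0.  -48.5] off [6.15 0.28] size [105.5  119.75] eq 110.29 ell [109.5  132.35]
11.341700000000003 144.0667
```

View pics/all.png

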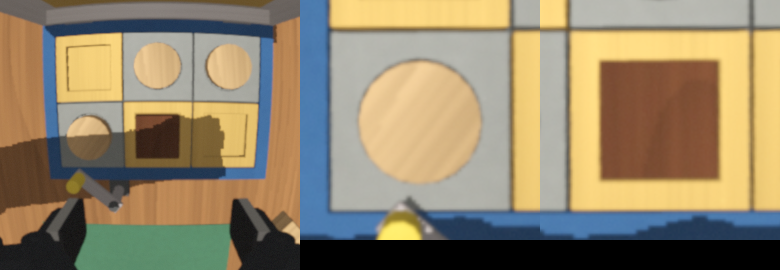

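The view shows all four blanks seated, but the latch lever has been brushed back to about 0.9 rad, with its knob at (75,185) in the left panel. I'll swing it clear again, then grasp the lid knob, after checking the knob's position with the top camera.

```bash
python3 - <<'E'
from h import *
t=bot.read_clock()
w=bot.capture('wrist'); c=bot.capture('top')
k=blobs(w['frame'],(20,150,60),(34,255,255),50)
q=[wplane(w,cen(i),104)[:2] for i in k]; print(np.round(q,1))
q=min(q,key=lambda p:abs(np.linalg.norm(p-PIV)-60)); d=q-PIV; phi=np.arctan2(-d[0],d[1]); print('phi',phi,np.linalg.norm(d))
for i in blobs(c['frame'],(0,150,60),(6,255,255),15): print('red',plane(c,cen(i),lid_pt(1.6,0)[2]+8).round(1))
print('expect',lid_pt(1.6,0))
assert .5<phi<1.5 and 50<np.linalg.norm(d)<70
p=PIV+60*np.array([-np.sin(phi),np.cos(phi)])
bot.move_gripper(45,40); bot.move_pose([*p,140],down(phi)); bot.line_to([*p,82],speed=120); bot.move_gripper(10,40)
latch_arc(phi,1.72,4,82)
bot.move_gripper(40); bot.line_to([*bot.read_eef_pos()[:2],180],speed=200); print(bot.read_clock()-t)
bot.move_pose([548,60,300],down(0)); w=bot.capture('wrist'); save('w6',w['frame'])
for i in blobs(w['frame'],(20,150,60),(34,255,255),50): print(wplane(w,cen(i),104).round(1))
E
```

```text
[[445.2  29. ]]
phi 0.8051537953907124 60.074520797452756
red [ 814.4 -462.4  232.2]
red [ 286.8 -262.2  232.2]
red [593.5 294.9 232.2]
expect [593.2        303.16917583 224.2232803 ]
latch 1.03 [-1.4 -0.6  6.1] 16.4
latch 1.26 [-1.1  1.4  7.1] 16.7
latch 1.49 [-0.9  2.   5.7] 16.7
latch 1.72 [-0.3  1.4  5.9] 16.7
4.841700000000003
[432.2 -18.1 104. ]
```

```bash
python3 - <<'E'
from h import *
t=bot.read_clock()
bot.move_gripper(60,50); p=lid_pt(1.575); bot.move_pose([p[0],p[1],300],down(0)); bot.line_to(p,speed=120)
bot.move_gripper(20,50); print(bot.read_width(),bot.read_wrist_force().round(1))
lid_arc(1.575,-0.01,12)
bot.move_gripper(60); q=bot.read_eef_pos(); bot.line_to([q[0],q[1],130],speed=150)
print(bot.read_clock()-t,bot.read_clock())
bot.move_pose([520,40,300],down(0)); bot.move_gripper(40)
w=bot.capture('wrist'); save('w7',w['frame'])
for i in blobs(w['frame'],(20,150,60),(34,255,255),50): print('yel',cen(i),wplane(w,cen(i),104).round(1))
for i in blobs(w['frame'],(0,150,40),(6,255,255),100): print('red',cen(i),wplane(w,cen(i),96).round(1))
s=bot.capture('side'); save('s7',s['frame'])
cv2.imwrite('pics/cmp.png',np.hstack([cv2.imread('pics/w7.png')[0:300,100:450],cv2.imread('pics/s7.png')[100:400,100:400]]))
E
```

```text
31.131467157255994 [-5.5  0.2  5. ]
lid 1.44 [-5.7  0.4  2.4] 31.0
lid 1.31 [-6.2  1.8  3.5] 31.3
lid 1.18 [-5.5  0.3  2.1] 31.0
lid 1.05 [-5.4 -0.6  2.9] 31.1
lid 0.91 [-5.7 -1.3  2.5] 31.2
lid 0.78 [-5.3 -2.3  1.8] 31.4
lid 0.65 [-5.3 -2.3  0.3] 30.9
lid 0.52 [-4.7 -4.5 -1.1] 31.5
lid 0.39 [-4.  -3.1 -2.1] 31.0
lid 0.25 [-5.4 -3.7 -1.8] 31.2
lid 0.12 [-4.4 -4.1 -2.9] 31.0
lid -0.01 [-4.9 -3.8 -0.2] 31.4
8.941699999999997 160.175
yel [185.76129032 212.08960573] [431.1 -19.  104. ]
red [317.54407713 159.42929293] [590.6  45.1  96. ]
red [143.30761622 339.68447082] [ 328.  -254.8   96. ]Traceback (most recent call last):
  File "<stdin>", line 13, in <module>
    return _nx.concatenate(arrs, 1, dtype=dtype, casting=casting)
           ~~~~~~~~~~~~~~~^^^^^^^^^^^^^^^^^^^^^^^^^^^^^^^^^^^^^^^
ValueError: all the input array dimensions except for the concatenation axis must match exactly, but along dimension 0, the array at index 0 has size 300 and the array at index 1 has size 284
```

The lid reads shut within about 1 px (red knob at (317.5,159.4), against (317.1,158.5) at the start), but there was no contact force at the end. I'll press the knob down with closed fingers until it's firm, then swing the latch back.

```bash
python3 - <<'E'
from h import *
t=bot.read_clock()
bot.move_gripper(0,40); x,y=592.5,44.5
bot.move_pose([x,y,125],down(0)); bot.line_to([x,y,108],speed=60); bot.dwell(.15); f0=bot.read_wrist_force()[2]; z=108
while z>92:
    z-=1; bot.line_to([x,y,z],speed=40); f=bot.read_wrist_force()[2]-f0
    if f>5: print(z,f.round(1),end=' ')
    if f>22: break
bot.line_to([x,y,150],speed=150); print('press end',z,f)
phi=1.66; p=PIV+60*np.array([-np.sin(phi),np.cos(phi)])
bot.move_gripper(45,40); bot.move_pose([*p,150],down(phi)); bot.line_to([*p,82],speed=120); bot.move_gripper(10,40); print('w',bot.read_width())
latch_arc(phi,0.03,8,82)
bot.move_gripper(45); bot.line_to([*bot.read_eef_pos()[:2],180],speed=200)
bot.move_pose([520,40,300],down(0)); print(bot.read_clock()-t,bot.read_clock())
w=bot.capture('wrist'); save('w8',w['frame'])
for i in blobs(w['frame'],(20,120,60),(34,255,255),50): print('yel',cen(i),wplane(w,cen(i),104).round(1))
for i in blobs(w['frame'],(0,150,40),(6,255,255),100): print('red',cen(i),wplane(w,cen(i),96).round(1))
s=bot.capture('side'); save('s8',s['frame'])
cv2.imwrite('pics/cmp.png',np.hstack([cv2.imread('pics/w8.png')[0:280,100:450],cv2.imread('pics/s8.png')[100:380,100:400]]))
E
```

```text
99 5.2 98 10.3 97 14.6 96 17.9 95 22.9 press end 95 22.94777793588673
w 16.519218408225132
latch 1.46 [-0.9 -1.2  6.6] 16.7
latch 1.25 [-1.8 -0.4  6.1] 16.6
latch 1.05 [-2.3 -1.7  7.2] 16.7
latch 0.84 [-3.2 -1.9  7.6] 16.3
latch 0.64 [-2.7 -1.4  6.8] 16.8
latch 0.44 [-2.9 -2.9  8.7] 16.5
latch 0.23 [-3.8 -2.   7.9] 16.5
latch 0.03 [-4.  -2.3  8.2] 16.4
13.133299999999991 174.5083
yel [229.54498715 157.86375321] [487.1  47.8 104. ]
red [317.55096419 159.42011019] [590.6  45.   96. ]
red [141.67398536 338.37192282] [ 325.6 -252.    96. ]
```

View pics/cmp.png

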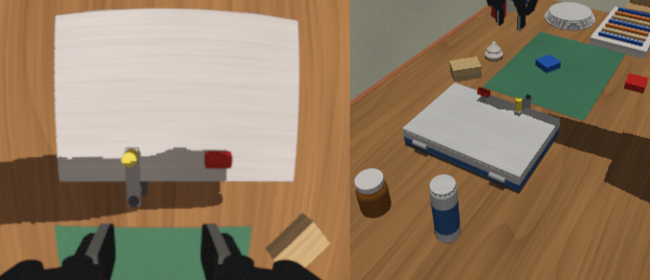

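The lid is shut: the press met firm contact at the knob's 100 mm top. The lever lies straight over the lid, and the mat holds only the blue decoy. Handing in.

```bash
python3 -c "
from h import *
print(bot.finish_job())"
```

```text
the job is handed in; nothing more can be done
None
```

The job was handed in at about 175 s, with no verdict shown: all four blanks (three discs, one slab) are in cavities of their own shape, the lid is shut and the latch lever is back over it (about 0.03 rad); in the last pictures the spray can, shell, jar and wood block were still standing.

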